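Unsnap the hatch cover from the puppet torso

ROBOT

A 6-joint arm with a two-finger parallel gripper is mounted at the origin on the work surface. World frame = base frame: x ahead of the robot, y to its left, z up, the work surface at z = 0. Lengths are in mm, angles in degrees, forces in N, time in s.
With the tool pointing down it reaches from about 300 to 850 mm from the base axis. Payload 4.2 kg.
Tool frame: the origin (TCP) lies at the very end of the fingers, on their centre line; the grasp point (between the pads) lies 19 mm behind it (env.grip_depth is the distance from the TCP to the grasp point, in mm); z points along the fingers, y is the line along which they close (so a half turn about z gives the same grasp; the last joint's range is limited). The gripper opens to 91 mm and grips with 3 to 60 N. Pads are 32 mm wide; open, the fingers measure 118 mm over their backs; the gripper's body (76 mm by 178 mm) begins 60 mm behind the grasp point.
Start: joints at [-67.724, 18.312, 89.639, -0, 72.044, -1.146], TCP at [228.572, -527.634, 213.976] pointing down, gripper open.
Joint ranges: [-177.97, 177.97], [-48.28, 115.42], [12.27, 149.76], [-77.06, 257.06], [2.81, 150.46], [-146.56, 146.56]. Speed limits (degrees/s): [147.25, 147.25, 180, 180, 180, 180].

INTERFACE

Orientations are given as [roll, pitch, yaw] about the fixed x, y, z axes, in that order (R = Rz(yaw) Ry(pitch) Rx(roll)).
In Python, from workcell import env, cams gives the robot as it stands.
- The arm moves only by the tool apply_moves, never from a script. Its argument "deltas" is a list of rows, each a list of 5 numbers: the shift along the tool's x, y, z in m, then the turn about the tool's z in rad, then the opening, from -1 (shut) to 1 (fully open), so that 0 is half open. In form: [[tx, ty, tz, roll, gripper], ...]. A call has 1 to 5 rows; each row is the pose to reach, as a shift and turn from the pose commanded when the call began, along the tool's axes at that moment; what a row does not reach only later rows make up. A row lasts 1/10 s, in which the tool goes at most 50 mm and 8.59 degrees, less where a joint would pass 70% of its speed; a pose out of reach is approached as far as the arm can. A call with a gripper value outside its range is refused whole. The fingers move at their own pace and stop on an object; "grip_force" is the grip in N (left out, the last holds). Time passes only in rows, so rows that repeat a pose let the fingers close. It gives the time, the measured TCP pose, the force, the opening and the grip force at its end, in the units of the state.
- env.state(): the state, without advancing time (a new reading comes with each control period).
- cams.grab_frame(name): name is "scene" or "top"; returns the picture (420x560x3 uint8, blue, green, red); there is no depth.
- cams.get_calibration(name): a dict with "mtx" (3x3 intrinsics, pixels), "eye" and "attitude" of the camera in the world. Camera axes: x right, y down, z forward; pixel columns grow to the right and rows downward; lengths in mm; the calibration is good to about 2 mm. A picture is of the moment at which its call begins. get_calibration takes no time and is no camera call.
- env.job_done(): hands the job in; it is judged then, once.
The state is a dict: "time_s": time; "qpos": joint angles; "qvel": joint speeds; "effort": joint torques, N m; "ee_pos": TCP position; "ee_rot": TCP orientation; "force": force on the tool from outside, world axes, zero at the start; "torque": the same for the moment, N m; "gripper_width": finger opening in mm; "gripper_force": force on a finger pad.
Only numpy, scipy, OpenCV 4.12 (cv2) and the standard library are available. Lean on these libraries where they do the work, as an engineer would, in place of code of your own. Each camera call takes 0.05 s, during which the arm holds its last target. There are 200 camera calls.

TASK

Take the tin hatch cover off the back of the fig-wood torso: pinch its springy snap tab in towards the fixed fin facing it, and keep it pinched while you lift the cover straight up. Set the cover down flat, right way up, on the floor of the tin bin and let go, without dropping it. Leave the torso lying on the bench about where it is, and leave the same kind of cover on the fish tail in place.

Things in the scene. Friction and masses are not known exactly. Their poses are not given: they have to be found in the camera images.
- torso_grip (a point): Loose tin hatch cover on the torso: lid 100 (x) x 80 (y) x 18 mm, 0.13 kg, two fins on top facing each other across y, 32 mm tall, 48 mm over their outer faces: the -y one fixed (40 mm long), the +y one the snap tab (30 mm long). Point: midway between the fins, half-way up, 16 mm above the lid's top, 34 mm above its lower edge. x along lid, z up.
- torso_tab (a joint): Snap tab's travel towards the fixed fin, m: 0 sprung out, 0.008 fully in (fins then 40 mm over all; spring 2.5 N to start, 7 N fully in). Its hook holds the cover down until pressed 6 mm; keep it pinched and lift straight, free after 16 mm. Torso and cover slide into line as a gripper closes on both fins.
- torso: Pale fig-wood torso lying on the bench, loose, 260 mm long, neck stub to its +x, 140 mm over the shoulders, 0.5 to 1 kg. Origin: underside centre, below the hatch. Flat back at 70 mm; a curb 90 x 70 mm, 18 mm high, carries the cover: lid top 92 mm, fin tops 124 mm above the bench. x along it, y across, z up.
- bin_floor (a point): Grey sheet-tin bin hung level on side pivots between two dark wooden brackets; it does not move. Inside 200 mm (x) by 180 mm (y). Point: centre of its inner floor, 15 mm above the bench; rim 45 mm and bracket tops 47 mm above this floor. x, y along the bin's sides, z up.
- fish_grip (a point): Bystander: the same kind of cover, on the black-lacquered fish tail with a forked fin. Point: midway between its fins, half-way up. Leave it in place.
Mind the look-alikes: they are no part of the job. Leave any blue or purple look-alike of the part that bears torso_grip alone.

How it is judged (in metres and radians):
On the way, in this order (a step that is already met when the one before it is completed fails the run):
1. the snap tab is pressed in at least 5 mm while the cover still sits on the torso (value of joint torso_tab above 0.005 m and z of torso_grip in the frame of torso below 0.115 m), for 0.1 s.
2. the cover is lifted clear of the torso, which stays on the bench (z of torso_grip in the frame of torso above 0.14 m and height (world z) of torso below 0.015 m), for 0.1 s.
At the end, for the whole second after the job is handed in: The torso's cover lies right way up (within 11 degrees) on the bin floor, centre within 85 mm of the floor's, mid-fin point under 45 mm above it; the torso is within 80 mm of its start and 8 degrees of level; the fish tail's cover is within 40 mm of its start (horizontal distance between torso_grip and bin_floor below 0.085 m and z of torso_grip in the frame of bin_floor below 0.045 m and angle between torso_grip's own z axis and vertical below 0.2 rad and distance of torso from where it was at the start of the episode below 0.08 m and angle between torso's own z axis and vertical below 0.15 rad and distance of fish_grip from where it was at the start of the episode below 0.04 m); the robot touches nothing.
It fails at once if the cover on the fish tail is taken off or shifted by more than 40 mm (distance of fish_grip from where it was at the start of the episode above 0.04 m).
It fails at once if the cover is let go over the bin with its lower edge more than about 40 mm above the floor (horizontal distance between torso_grip and bin_floor below 0.15 m and z of torso_grip in the frame of bin_floor above 0.075 m and contact force between torso_cover and the fingers below 0.05 N).
It also fails if it takes over 45 s, if anything falls off the work surface, if the arm or the gripper's body presses on something with over 40 N, if the wrist force passes 120 N, or if a joint passes its speed limit or range.

## Working session

There is one attempt and no reset: what is moved stays moved. The work goes in short steps, Python scripts to look and compute and a tool call to move; the robot and the scene stay as the last step left them, time stands still between calls to the robot, and variables do not carry over. Pictures are saved under pics/ and viewed, at most 10 in all, crops included, and the job is handed in when it is done.

Besides the shell and the picture viewer there is one more tool, called after "Call:" by a JSON object that holds its "name" and its "arguments", one argument or row to a line. apply_moves: Moves the arm, as the interface text tells. Its arguments: {"type":"object","properties":{"deltas":{"type":"array"},"grip_force":{"type":"number"}},"required":["deltas"]}

```bash
mkdir -p pics; python3 - <<'E'
from workcell import env,cams
import cv2
for n in("scene","top"):
    cv2.imwrite(f"pics/{n}0.png",cams.grab_frame(n)); print(n,cams.get_calibration(n))
print(env.state())
E
```

```text
scene {'mtx': array([[393.53733045,   0.        , 272.5697044 ],
       [  0.        , 393.53733045, 210.36843689],
       [  0.        ,   0.        ,   1.        ]]), 'eye': array([ 897.25262695, -104.41564776,  721.03471809]), 'attitude': array([-143.01230783,    0.78489288,   77.36970256])}
top {'mtx': array([[440.94866454,   0.        , 283.95942745],
       [  0.        , 440.94866454, 214.69480627],
       [  0.        ,   0.        ,   1.        ]]), 'eye': array([401.9618151 ,  -1.65287121, 943.16702937]), 'attitude': array([-1.76257460e+02,  8.18853480e-02, -9.06474013e+01])}
{'time_s': 0.1, 'qpos': array([-6.77240441e+01,  1.83490941e+01,  8.97002185e+01, -2.71937536e-03,
        7.20423162e+01, -1.14614885e+00]), 'qvel': array([ 0.0047816 , -0.1570714 , -0.08317255, -0.07402709, -0.00711149,
        0.01301237]), 'effort': array([ 5.74580499e-04, -4.13332093e+01, -2.32509810e+01,  7.29980925e-02,
        4.21601871e-02, -7.44104614e-05]), 'ee_pos': array([ 228.37831328, -527.21255814,  213.18771526]), 'ee_rot': array([-1.79908338e+02,  7.52210934e-04,  2.34229459e+01]), 'force': array([-0.85370943, -0.06232082, -0.4652735 ]), 'torque': array([-0.05430434,  0.0206505 , -0.03177416]), 'gripper_force': 0.0, 'gripper_width': 91.04951471474598}
```

View pics/scene0.png

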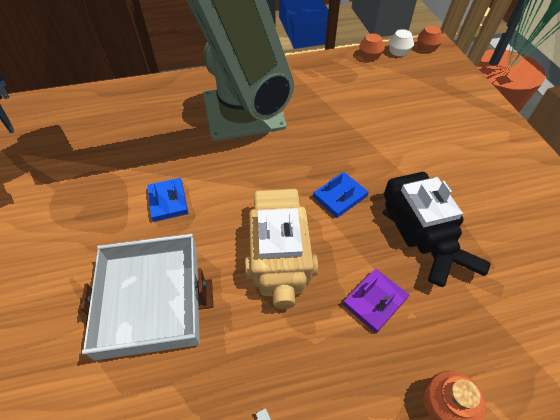

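View pics/top0.png

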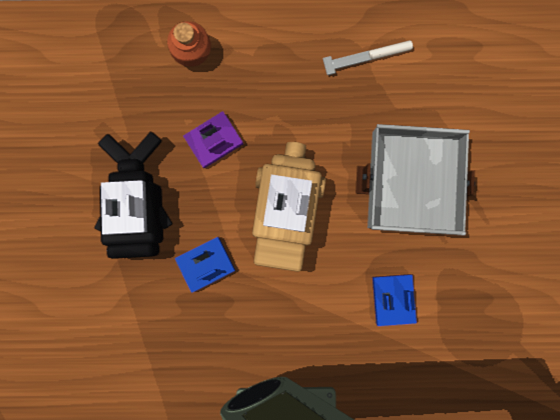

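The top view shows the white cover on the pale torso at (291,203), which is the target. The bystander cover is on the black tail at (123,207), the blue and purple decoys are loose on the bench, and the bin is at (420,181). I'll confirm with one enlarged crop.

```bash
python3 - <<'E'
import cv2,numpy as np
a=cv2.imread("pics/top0.png")[135:280,240:340]; b=cv2.imread("pics/scene0.png")[180:310,235:330]
a=cv2.resize(a,(400,580),interpolation=cv2.INTER_CUBIC); b=cv2.resize(b,(380,520),interpolation=cv2.INTER_CUBIC)
c=np.zeros((580,780,3),np.uint8); c[:,:400]=a; c[:520,400:]=b; cv2.imwrite("pics/crop.png",c)
E
```

```text
(no output)
```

View pics/crop.png

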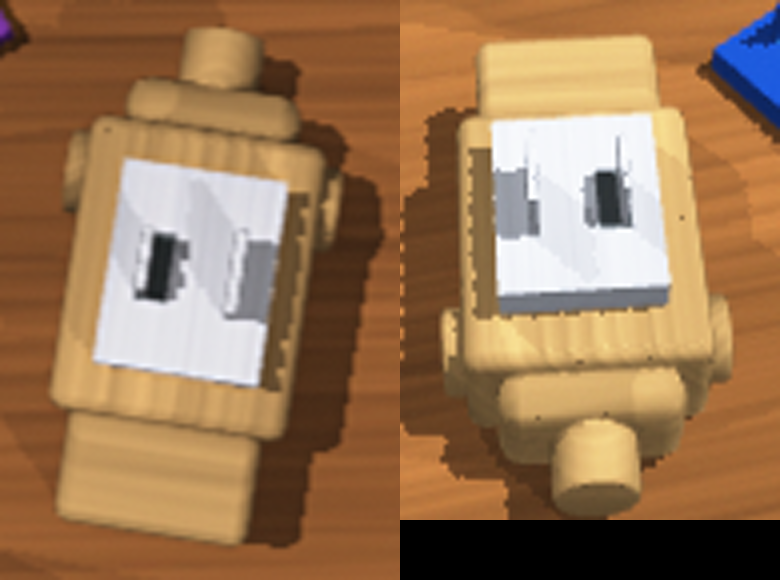

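```bash
cat > h.py <<'E'
from workcell import env,cams
import numpy as np
from scipy.spatial.transform import Rotation as R
def ray(n,px,z):
    c=cams.get_calibration(n); e=c["eye"]
    d=(R.from_euler('xyz',c["attitude"],degrees=True).as_matrix()@np.linalg.inv(c["mtx"])@np.c_[px,np.ones(len(px))].T).T
    return e+d*((z-e[2])/d[:,2])[:,None]
def quad(n,px,z):
    p=ray(n,np.array(px,float),z); u=p[0]+p[1]-p[2]-p[3]
    print(n,p.mean(0).round(1),"yaw",np.degrees(np.arctan2(u[1],u[0])).round(2),np.linalg.norm(np.roll(p,1,0)-p,axis=1).round(0))
E
python3 - <<'E'
from h import *
quad("top",[(270.5,174.5),(311.75,180.5),(304.5,231.25),(263.25,225.5)],92)
quad("scene",[(302.5,251.75),(259.5,254.25),(257.75,210.25),(298,208.5)],92)
quad("top",[(376,125),(469,130),(467,237),(370,229)],60)
quad("scene",[(199,347),(85,357),(97,247),(193,236)],60)
quad("top",[(383,137),(462,140),(459,229),(379,224)],15)
print(env.state()['ee_pos'])
E
```

```text
top [480.6  -8.2  92. ] yaw -8.76 [100.  81. 100.  80.]
scene [482.9  -6.9  92. ] yaw -9.81 [101.  80. 102.  81.]
top [ 527.1 -277.2   60. ] yaw -3.96 [212. 189. 217. 194.]
scene [ 537.2 -274.    60. ] yaw -2.89 [225. 188. 216. 189.]
top [ 528.4 -291.6   15. ] yaw -4.07 [186. 168. 190. 168.]
[ 228.37831328 -527.21255814  213.18771526]
```

The target is the white cover on the pale torso, seen as a 100x80 lid at z=92 with its neck towards +x. It sits at about (481.5,-7.5) with yaw -9.3°, and its fins are centred. The black tail and the coloured covers don't fit. Moving now.

Call:
{"name": "apply_moves", "arguments": {
  "deltas": [
    [0.034, -0.029, 0, 0.114, 1],
    [0.068, -0.058, 0, 0.228, 1],
    [0.102, -0.088, 0, 0.342, 1],
    [0.136, -0.117, 0, 0.456, 1],
    [0.17, -0.146, 0, 0.571, 1]
  ]
}}

```text
time_s: 0.6
ee_pos: [326.8, -324.3, 213.7]
ee_rot: [-180.0, 0.0, -9.6]
force: [1.4, -0.2, 1.3]
gripper_width: 91.3
gripper_force: 0.0
```

```bash
cat >> h.py <<'E'
def to(x,y,z,yaw):
    s=env.state(); r=R.from_euler('xyz',s["ee_rot"],degrees=True)
    d=r.inv().apply(np.array([x,y,z])-s["ee_pos"]); t=-(yaw-s["ee_rot"][2]+180)%360-180
    print(s["time_s"],s["ee_pos"].round(1),s["ee_rot"].round(2),"q",s["qpos"].round(0),"d mm",d.round(1),"turn rad",np.radians((-(yaw-s["ee_rot"][2])+180)%360-180).round(3),"F",s["force"].round(1),s["gripper_width"].round(1),s["gripper_force"].round(1) if hasattr(s["gripper_force"],"round") else s["gripper_force"])
E
python3 -c "
from h import *
to(481.5,-7.5,180,-9.3)"
```

```text
Traceback (most recent call last):
  File "h.py", line 14, in to
    print(s["time_s"],s["ee_pos"].round(1),s["ee_rot"].round(2),"q",s["qpos"].round(0),"d mm",d.round(1),"turn rad",np.radians((-(yaw-s["ee_rot"][2])+180)%360-180).round(3),"F",s["force"].round(1),s["gripper_width"].round(1),s["gripper_force"].round(1) if hasattr(s["gripper_force"],"round") else s["gripper_force"])
                                                                                                                                                                                                     ^^^^^^^^^^^^^^^^^^^^^^^^
AttributeError: 'float' object has no attribute 'round'
```

```bash
sed -i 's/,s\["gripper_width"\].*$/,s["gripper_width"],s["gripper_force"])/' h.py
python3 -c "
from h import *
to(481.5,-7.5,180,-9.3)"
```

```text
0.6 [ 326.8 -324.3  213.7] [-1.7998e+02  1.0000e-02 -9.6000e+00] q [-46.   8. 104.   0.  68.  53.] d mm [  99.7 -338.1   33.8] turn rad -0.005 F [ 1.4 -0.2  1.3] 91.28943442566701 0.0
```

Call:
{"name": "apply_moves", "arguments": {
  "deltas": [
    [0.013, -0.043, 0, 0, 1],
    [0.026, -0.087, 0, 0, 1],
    [0.039, -0.131, 0, 0, 1],
    [0.052, -0.175, 0, 0, 1],
    [0.064, -0.218, 0, 0, 1]
  ]
}}

```text
time_s: 1.1
ee_pos: [425.2, -119.4, 213.8]
ee_rot: [180.0, 0.0, -9.3]
force: [0.5, -0.3, 0.0]
gripper_width: 91.3
gripper_force: 0.0
```

```bash
python3 -c "
from h import *
to(481.5,-7.5,165,-9.3)"
```

```text
1.1 [ 425.2 -119.4  213.8] [180.     0.    -9.29] q [-17.   6. 106.  -0.  68.  82.] d mm [  37.5 -119.5   48.8] turn rad 0.0 F [ 0.5 -0.3  0. ] 91.25910830244794 0.0
```

Call:
{"name": "apply_moves", "arguments": {
  "deltas": [
    [0.013, -0.04, 0, 0, 1],
    [0.025, -0.08, 0, 0, 1],
    [0.0375, -0.1195, 0.01, 0, 1],
    [0.0375, -0.1195, 0.048, 0, 1],
    [0.0375, -0.1195, 0.07, 0, 1]
  ]
}}

```text
time_s: 1.6
ee_pos: [480.3, -8.0, 141.7]
ee_rot: [180.0, 0.2, -9.1]
force: [0.1, 0.0, -0.6]
gripper_width: 91.4
gripper_force: 0.0
```

```bash
python3 -c "
from h import *
import cv2
a=cams.grab_frame('top')[135:280,220:360]; b=cams.grab_frame('scene')[150:310,220:350]
c=np.zeros((580,800,3),np.uint8); c[:435,:420]=cv2.resize(a,(420,435)); c[:467,420:]=cv2.resize(b,(380,467)); cv2.imwrite('pics/near.png',c)
to(481.5,-7.5,96,-9.3)"
```

```text
1.7 [478.5  -8.8 140.8] [179.94   0.46  -9.23] q [ -2.  14. 108.  -0.  59.  97.] d mm [ 3.1 -1.8 44.8] turn rad 0.001 F [-0.2  0.6 -0. ] 91.2115620055169 0.0
```

View pics/near.png

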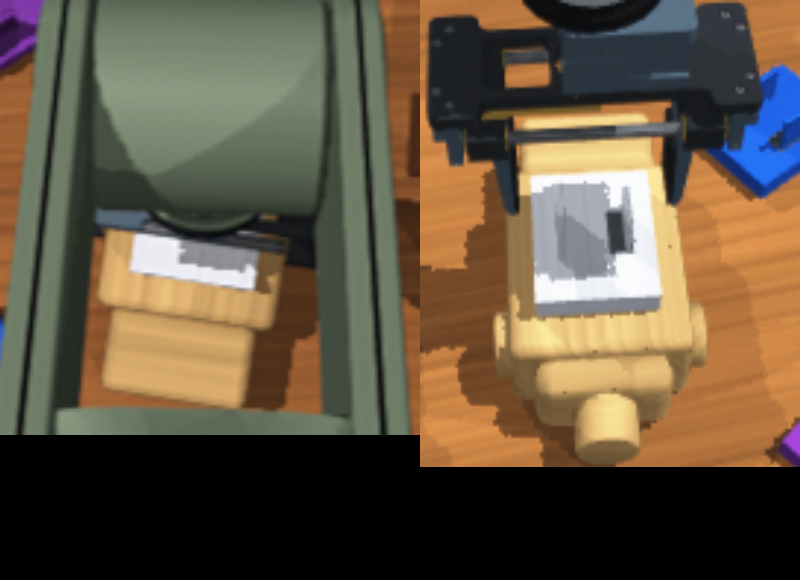

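The picture shows the open fingers straddling the fins evenly, at about (505,190) and (680,180) in the right-hand crop. Descending.

Call:
{"name": "apply_moves", "arguments": {
  "deltas": [
    [0.001, 0, 0.015, 0, 1],
    [0.001, 0, 0.03, 0, 1],
    [0.001, 0, 0.04, 0, 1],
    [0.001, 0, 0.044, 0, 1],
    [0.001, 0, 0.044, 0, 1]
  ]
}}

```text
time_s: 2.2
ee_pos: [482.3, -9.7, 100.1]
ee_rot: [180.0, -0.0, -9.3]
force: [-0.3, 0.2, 0.3]
gripper_width: 91.2
gripper_force: 0.0
```

```bash
python3 -c "
from h import *
to(481.5,-7.5,96,-9.3)"
```

```text
2.2 [482.3  -9.7 100.1] [180.    -0.    -9.31] q [ -3.  16. 111.  -0.  53.  97.] d mm [-1.1 -2.1  4.1] turn rad -0.0 F [-0.3  0.2  0.3] 91.22747795990044 0.0
```

Call:
{"name": "apply_moves", "arguments": {
  "deltas": [
    [0, -0.002, 0.004, 0, 1],
    [0, -0.002, 0.004, 0, 0],
    [0, -0.002, 0.004, 0, -0.3],
    [0, -0.002, 0.004, 0, -0.6],
    [0, -0.002, 0.004, 0, -1]
  ],
  "grip_force": 20
}}

```text
time_s: 2.7
ee_pos: [482.6, -7.6, 96.1]
ee_rot: [180.0, -0.0, -9.3]
force: [0.3, 0.9, 0.6]
gripper_width: 62.3
gripper_force: 0.0
```

Call:
{"name": "apply_moves", "arguments": {
  "deltas": [
    [0, 0, 0, 0, -1],
    [0, 0, 0, 0, -1],
    [0, 0, 0, 0, -1],
    [0, 0, 0, 0, -1],
    [0, 0, 0, 0, -1]
  ]
}}

```text
time_s: 3.2
ee_pos: [482.5, -8.8, 96.4]
ee_rot: [179.9, -0.0, -9.3]
force: [-1.6, -5.0, 4.6]
gripper_width: 39.8
gripper_force: 20.0
```

The tab is fully in, with the opening at 39.8 mm. I'll dwell briefly, then lift straight up.

Call:
{"name": "apply_moves", "arguments": {
  "deltas": [
    [0, 0, 0, 0, -1],
    [0, 0, -0.005, 0, -1],
    [0, 0, -0.011, 0, -1],
    [0, 0, -0.018, 0, -1],
    [0, 0, -0.026, 0, -1]
  ]
}}

```text
time_s: 3.7
ee_pos: [482.7, -7.1, 122.6]
ee_rot: [-179.9, -0.0, -9.3]
force: [-0.7, 0.6, -0.8]
gripper_width: 39.3
gripper_force: 20.0
```

Call:
{"name": "apply_moves", "arguments": {
  "deltas": [
    [0, 0, -0.012, 0, -1],
    [0, 0, -0.03, 0, -1],
    [0, 0, -0.05, 0, -1],
    [0, 0, -0.07, 0, -1],
    [0, 0, -0.07, 0, -1]
  ]
}}

```text
time_s: 4.2
ee_pos: [484.6, -7.2, 195.1]
ee_rot: [-179.9, -0.4, -9.3]
force: [0.7, 0.1, -0.8]
gripper_width: 39.2
gripper_force: 20.0
```

```bash
python3 -c "
from h import *
import cv2
c=cams.get_calibration('scene'); cv2.imwrite('pics/lift.png',cams.grab_frame('scene'))
to(530,-278,185,-4)"
```

```text
4.25 [483.5  -7.3 193.4] [-179.94   -0.22   -9.29] q [ -2.  11. 103.   0.  66.  97.] d mm [ 89.6 259.7   8.4] turn rad -0.092 F [-0.1  0.  -2. ] 39.296832030438615 19.994690716266632
```

View pics/lift.png

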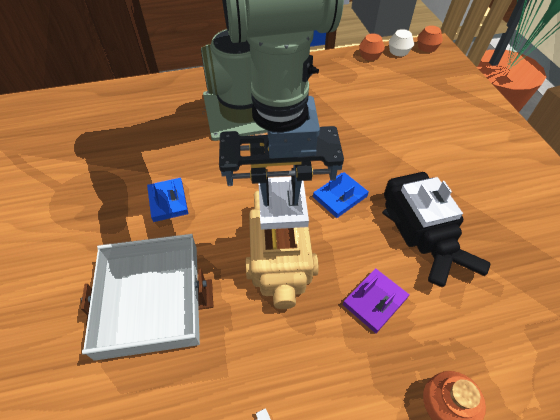

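The cover is in the gripper at (283,200) and the torso is still on the bench at (280,245). Now to the bin.

Call:
{"name": "apply_moves", "arguments": {
  "deltas": [
    [0.013, 0.037, 0, 0, -1],
    [0.027, 0.077, 0, -0.03, -1],
    [0.041, 0.117, 0, -0.06, -1],
    [0.054, 0.157, 0, -0.092, -1],
    [0.068, 0.197, 0, -0.092, -1]
  ]
}}

```text
time_s: 4.75
ee_pos: [517.2, -214.1, 190.6]
ee_rot: [-179.9, 0.1, -4.0]
force: [1.4, -0.3, -0.6]
gripper_width: 39.4
gripper_force: 20.0
```

Call:
{"name": "apply_moves", "arguments": {
  "deltas": [
    [0.008, 0.025, 0, 0, -1],
    [0.016, 0.05, 0, 0, -1],
    [0.0185, 0.063, 0, 0, -1],
    [0.0185, 0.063, 0.02, 0, -1],
    [0.0185, 0.063, 0.04, 0, -1]
  ]
}}

```text
time_s: 5.25
ee_pos: [531.6, -276.9, 150.9]
ee_rot: [-180.0, 0.0, -4.1]
force: [-0.1, 0.1, -1.6]
gripper_width: 39.7
gripper_force: 20.0
```

```bash
python3 -c "
from h import *
import cv2
a=cams.grab_frame('scene')[160:380,50:270]; b=cams.grab_frame('top')[90:270,340:500]
c=np.zeros((580,800,3),np.uint8); c[:420,:420]=cv2.resize(a,(420,420)); c[:427,420:]=cv2.resize(b,(380,427)); cv2.imwrite('pics/bin.png',c)
to(531,-277,37,-4)"
```

```text
5.35 [ 529.4 -275.3  148.3] [-179.78    0.43   -4.01] q [-29.  23.  92.   0.  65.  65.] d mm [  2.5   2.  111.3] turn rad -0.0 F [-0.6  0.3 -1.8] 39.31847104060593 19.994632601737976
```

View pics/bin.png

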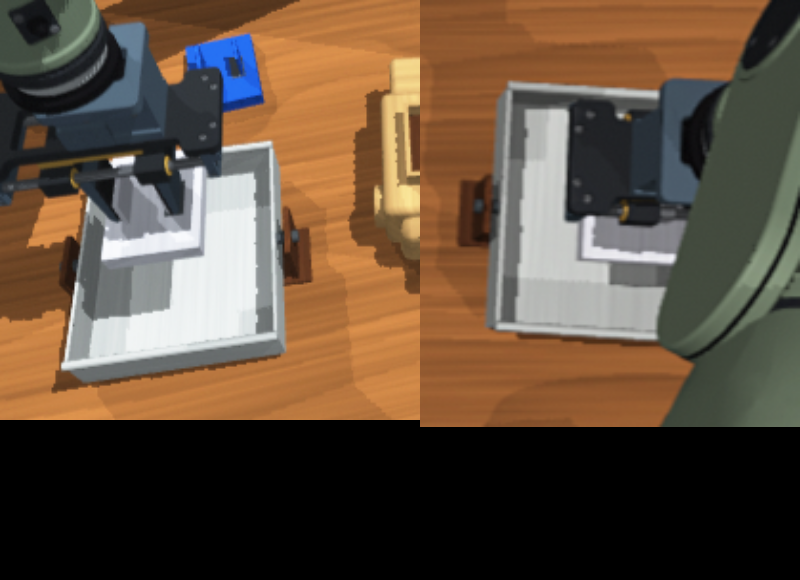

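The cover hangs over the bin, with the floor clear on all sides. I'm allowing for the near wall hiding part of the floor in the top view. Lowering.

Call:
{"name": "apply_moves", "arguments": {
  "deltas": [
    [0, 0.002, 0.03, 0, -1],
    [0, 0.002, 0.06, 0, -1],
    [0, 0.002, 0.085, 0, -1],
    [0, 0.002, 0.1, 0, -1],
    [0, 0.002, 0.1, 0, -1]
  ]
}}

```text
time_s: 5.85
ee_pos: [530.4, -277.8, 50.2]
ee_rot: [-179.9, 0.2, -4.0]
force: [-0.7, -0.2, -1.6]
gripper_width: 39.5
gripper_force: 20.0
```

Call:
{"name": "apply_moves", "arguments": {
  "deltas": [
    [0, 0, 0.003, 0, -1],
    [0, 0, 0.005, 0, -1],
    [0, 0, 0.007, 0, -1],
    [0, 0, 0.009, 0, -1],
    [0, 0, 0.009, 0, -1]
  ]
}}

```text
time_s: 6.35
ee_pos: [531.7, -279.1, 43.1]
ee_rot: [180.0, -0.0, -4.0]
force: [0.8, -0.6, -1.3]
gripper_width: 39.6
gripper_force: 20.0
```

Call:
{"name": "apply_moves", "arguments": {
  "deltas": [
    [0, 0, 0.002, 0, -1],
    [0, 0, 0.004, 0, -1],
    [0, 0, 0.005, 0, -1],
    [0, 0, 0.005, 0, -1],
    [0, 0, 0.005, 0, -1]
  ]
}}

```text
time_s: 6.85
ee_pos: [531.7, -279.1, 37.9]
ee_rot: [180.0, 0.0, -4.0]
force: [-0.2, -0.2, -1.4]
gripper_width: 39.6
gripper_force: 20.0
```

Call:
{"name": "apply_moves", "arguments": {
  "deltas": [
    [0, 0, 0.001, 0, -1],
    [0, 0, 0.002, 0, -1],
    [0, 0, 0.002, 0, -1],
    [0, 0, 0.002, 0, -1]
  ]
}}

```text
time_s: 7.25
ee_pos: [531.9, -279.3, 37.2]
ee_rot: [180.0, -0.1, -4.0]
force: [-2.8, 0.2, 5.6]
gripper_width: 39.6
gripper_force: 20.0
```

The force shows floor contact (5.6 N), so I'll release and retreat.

Call:
{"name": "apply_moves", "arguments": {
  "deltas": [
    [0, 0, -0.001, 0, -0.1],
    [0, 0, -0.001, 0, 0.2],
    [0, 0, -0.001, 0, 0.5],
    [0, 0, -0.001, 0, 0.5],
    [0, 0, -0.001, 0, 0.5]
  ]
}}

```text
time_s: 7.75
ee_pos: [531.7, -279.2, 36.9]
ee_rot: [180.0, -0.0, -4.0]
force: [0.1, 0.4, -0.0]
gripper_width: 67.9
gripper_force: 0.0
```

Call:
{"name": "apply_moves", "arguments": {
  "deltas": [
    [0, 0, -0.02, 0, 0.5],
    [0, 0, -0.05, 0, 0.5],
    [0, 0, -0.09, 0, 0.5],
    [0, 0, -0.13, 0, 0.5],
    [0, 0, -0.17, 0, 0.5]
  ]
}}

```text
time_s: 8.25
ee_pos: [531.5, -279.1, 208.5]
ee_rot: [180.0, 0.0, -4.0]
force: [0.7, -0.7, -0.6]
gripper_width: 68.3
gripper_force: 0.0
```

Call:
{"name": "apply_moves", "arguments": {
  "deltas": [
    [-0.04, 0, 0, 0, 0.5],
    [-0.08, 0, 0, 0, 0.5],
    [-0.12, 0, 0, 0, 0.5],
    [-0.12, 0, 0, 0, 0.5]
  ]
}}

```text
time_s: 8.65
ee_pos: [407.4, -269.6, 207.0]
ee_rot: [-180.0, 0.2, -4.1]
force: [1.3, -0.0, 0.6]
gripper_width: 68.2
gripper_force: 0.0
```

```bash
python3 -c "
from h import *
import cv2
cv2.imwrite('pics/end.png',cams.grab_frame('scene'))
to(531,-277,37,-4)"
```

```text
8.7 [ 410.3 -270.5  207.4] [ 1.7998e+02 -2.0000e-02 -4.1200e+00] q [-35.  11. 101.  -0.  68.  59.] d mm [120.8  -2.2 170.4] turn rad -0.002 F [-0.1  0.4  0.6] 68.30058924221292 0.0
```

View pics/end.png

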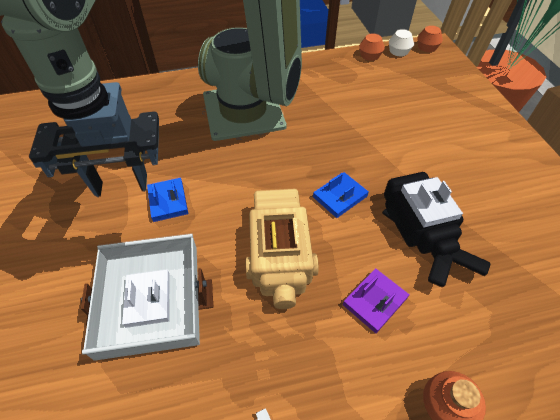

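The cover lies flat in the bin at (146,297), the torso hasn't moved, the tail's cover is still in place, and the gripper is clear.

```bash
python3 -c "
from workcell import env
print(env.job_done())"
```

```text
the job is handed in; nothing more can be done
None
```

The torso's hatch cover is off and lies flat, right way up, on the bin floor; the torso and the fish tail's cover were left in place, and the job was handed in at about 9 s (no verdict was returned).

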